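Feed a slide tray past the spring gate of a slide scanner

TASK

With one fingertip press the orange bar down to hold the yellow spring gate up, and while it is held push the slide tray by its upright teal plate along the chute until it is fully home against the end stop, so that the gate never touches the tray. Then back off and let the gate drop shut behind the slides. Only press and push, never lift the tray, and leave the glue bottle, yellow box and pen tray where they are.

Things in the scene. Friction and masses are not known exactly. Their poses are not given: they have to be found in the camera images.
- scanner: Fixed slide scanner with feed chute. Origin on the table, mid-width of the chute; +x = feed direction, +y = side of the orange bar, z up. In mm: open chute from x -220 to the stop at +170, floor top z 6, walls 6 thick, inner faces y +-31, tops z 46. Grey scanner head (130 wide, 127 high) at x 180 to 305. Gate crosses at x 60, on two thin steel posts (y 43, x 44 and 76, to z 78).
- tray: Loose tray of slides, 0.25 to 0.5 kg, in the chute with 2 mm play a side. Origin under the middle of its slide box, axes as the scanner's. Black box 90 long (x +-45), 58 wide, 58 high. A low tail (18 wide, 8 high) leads back to a teal upright push plate, 6 thick (x -143 to -137), 56 wide, 98 high. Fully home, the origin is at scanner x 125 and the plate still 75 mm before the gate.
- push_face (a point): Middle of the width of the rear face of the tray's teal push plate, where it is to be pushed; 80 mm above the tray's underside (86 mm above the table), 18 mm below the plate's top edge.
- tray_front (a point): Middle of the front face of the tray's slide box, 29 mm above the tray's underside, 188 mm ahead of the rear face of the push plate. Starts 15 to 55 mm before the gate.
- gate_line (a point): Point midway across the chute in the plane of the gate, 48 mm above the table, at the height of the lower edge of the closed flap.
- stop_face (a point): Middle of the end stop's face that the tray's front must meet, 35 mm above the table.
- bar_mid (a point): Point on the axis of the orange press bar, at scanner x -80; moves with the gate. The bar is a round rod of 16 mm diameter, parallel to the chute, from scanner x -225 to +70; gate shut, its axis is at y 70, z 80 mm. Its top is 88 mm above the table at gate angle 0, 74 mm at 0.45, 69 mm at 0.65 and 63 mm at 0.9 rad. A finger can slide along it while pressing.
- gate (a joint): Angle of the yellow gate, rad: 0 shut (spring), 0.9 end of travel; falls shut when let go. Hinge along scanner x at y 40, z 74 mm. Pressing the bar down (2 to 6 N) lifts the beam and flap like a see-saw. From 0.45 on the tray passes beneath untouched. Flap 6 mm thick, over scanner y -32 to 2, its lower edge 16 mm below the tray's top when shut.
- glue: Bystander: teal glue bottle with a pointed cap, 34 mm diameter, 118 high; origin at the middle of its underside.
- slide_box: Bystander: yellow plastic box 60 x 56 x 35 mm; origin at the middle of its underside.
- pen_tray: Bystander: black pen tray 170 x 55 x 22 mm with a green pencil; origin at the middle of its underside.
Not all that is in view belongs to the job. There is more than one size of the tray; the job needs the largest.

How it is judged:
By the outcome, as a careful person would: the job done as asked, in the order asked, and still so for the second after the job is handed in, with the robot touching nothing.
It also fails if it takes over 42 s, if anything falls off the work surface, if the arm or the gripper's body presses on something with over 40 N, if the wrist force passes 120 N, or if a joint passes its speed limit or range.

ROBOT

A 6-joint arm with a two-finger parallel gripper is mounted at the origin on the work surface. World frame = base frame: x ahead of the robot, y to its left, z up, the work surface at z = 0. Lengths are in m, angles in rad, forces in N, time in s.
With the tool pointing down it reaches from about 0.275 to 0.75 m from the base axis. Payload 10.2 kg.
Tool frame: the origin (TCP) lies at the very end of the fingers, on their centre line; the grasp point (between the pads) lies 19 mm behind it; z points along the fingers, y is the direction in which the jaws open and shut (so a half turn about z gives the same grasp; the last joint's range is limited). The gripper opens to 85 mm and grips with 20 to 120 N. Pads are 22 mm wide; open, the fingers measure 114 mm over their backs; the gripper's body (76 mm by 85 mm) begins 54 mm behind the grasp point. The pads swing forward as they close: fully open they stand 13 mm farther back than shut.
Start: joints at [-1.545, 0.313, 1.498, -0, 1.331, -0.223], TCP at [0.129, -0.509, 0.231] pointing down, gripper open.
Joint ranges: [-2.94, 2.94], [-0.97, 2.17], [0.19, 2.56], [-1.23, 4.37], [0.02, 3.11], [-2.88, 2.88]. Speed limits (rad/s): [2.39, 2.39, 3.01, 3.14, 3.14, 3.14].

INTERFACE

Orientations are given as a unit quaternion [w, x, y, z].
In Python, from bench import bot gives the robot as it stands. The module is installed in compiled form; this text tells all that it offers. Calls block until the motion is done:
- bot.move_to(position, orientation): joint-space move of the TCP to a pose.
- bot.servo_line(position, v=0.15, frame=None, force_limit=None): straight line of the TCP; frame=None keeps the orientation; v is the mean speed in m/s. With force_limit (N) it stops when the force on the tool has changed by that much, and returns True; else False.
- bot.move_joints(angles): joint-space move.
- bot.grip(opening, squeeze=None): opening from 0.0 (shut) to 1.0 (fully open); squeeze is the grip in N (None keeps the last); returns when the fingers have stopped.
- bot.pause(seconds).
- bot.inverse_kinematics(position, orientation): joint angles nearest the present ones, or None.
- bot.get_obs(): the state.
- bot.grab_frame(name): name is "scene" or "side" or "wrist"; returns a dict with "color" (400x640x3 uint8, blue, green, red), "depth" (400x640 float32, m along the optical axis (not along the pixel's ray), 0 where there is no reading), "mtx" (3x3 intrinsics, pixels), "dist" ([k1, k2, p1, p2, k3] as OpenCV has them; the pictures are not rectified), "R" (3x3) and "t" (3): a world point X has camera coordinates R X + t; the wrist camera has in their place "T_tool_cam" (4x4, takes a point from camera to tool coordinates, whose origin is the TCP and whose axes are the flange's). Camera axes: x right, y down, z forward; pixel columns grow to the right and rows downward; lengths in m; the calibration is good to about 2 mm. A picture is of the moment at which its call begins: read the wrist's pose just before it.
A pose or a line that the arm cannot do raises bot.MotionError and nothing moves.
- bot.hand_in(): hands the job in, once; it reports no verdict.
The state is a dict: "clock": time; "joint_positions": joint angles; "qvel": joint speeds; "effort": joint torques, N m; "tool_pos": TCP position; "ee_rot": TCP orientation; "wrist_force": force on the tool from outside, world axes, zero at the start; "wrist_torque": the same for the moment, N m; "opening": opening from 0.0 (shut) to 1.0 (fully open).
Only numpy, scipy, OpenCV 4.12 (cv2) and the standard library are available. Lean on these libraries where they do the work, as an engineer would, in place of code of your own. Each camera call takes 0.05 s, during which the arm holds its last target. There are 200 camera calls.

## Working session

There is one attempt and no reset: what is moved stays moved. The work goes in short steps, each a Python script; the robot and the scene stay as the last script left them, time stands still between calls to the robot, and variables do not carry over. Pictures are saved under pics/ and viewed, about 8 in all and at most 12, crops included, and the job is handed in when it is done.

```bash
mkdir -p pics; python3 - <<'E'
from bench import bot
import cv2,numpy as np,pickle
for n in("scene","side"):
    f=bot.grab_frame(n); pickle.dump(f,open(n+'.pkl','wb')); cv2.imwrite(f'pics/{n}0.png',f['color'])
    print(n,f['mtx'].round(1).tolist(),f['dist'],(-f['R'].T@f['t']).round(3))
print(bot.get_obs())
E
```

```text
scene [[394.0, 0.0, 317.4], [0.0, 394.0, 195.4], [0.0, 0.0, 1.0]] [-0.08100877  0.          0.          0.          0.        ] [ 1.065 -0.291  0.621]
side [[419.7, 0.0, 321.4], [0.0, 419.7, 198.3], [0.0, 0.0, 1.0]] [0.01544332 0.         0.         0.         0.        ] [0.48  0.684 0.529]
{'clock': 0.1, 'joint_positions': array([-1.54538734e+00,  3.13417598e-01,  1.49832858e+00, -1.66079166e-05,
        1.33097865e+00, -2.23387865e-01]), 'qvel': array([-0.00027875, -0.00134187, -0.00241833, -0.00098297,  0.00042018,
       -0.0010929 ]), 'effort': array([ 3.03441244e-03, -4.12894464e+01, -2.60140836e+01, -2.07011713e-04,
        3.01766107e-03, -6.07799933e-06]), 'tool_pos': array([ 0.12925973, -0.50861961,  0.23079249]), 'ee_rot': array([-5.64110186e-04,  9.92272084e-01,  1.24079774e-01,  4.79191918e-05]), 'wrist_force': array([-0.16662522, -0.66376606,  0.10114044]), 'wrist_torque': array([-0.00349522, -0.06707519, -0.00704989]), 'opening': 0.995703355066646}
```

View pics/scene0.png

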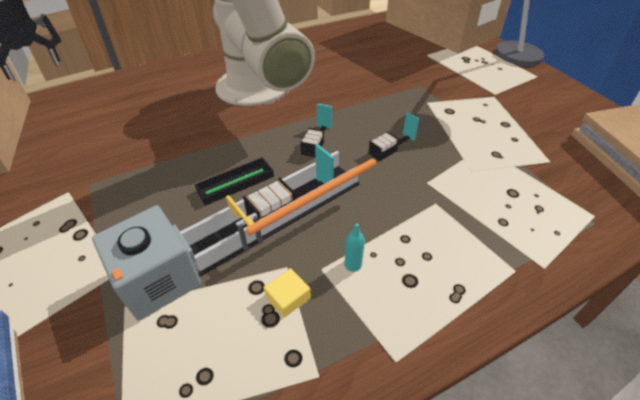

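View pics/side0.png

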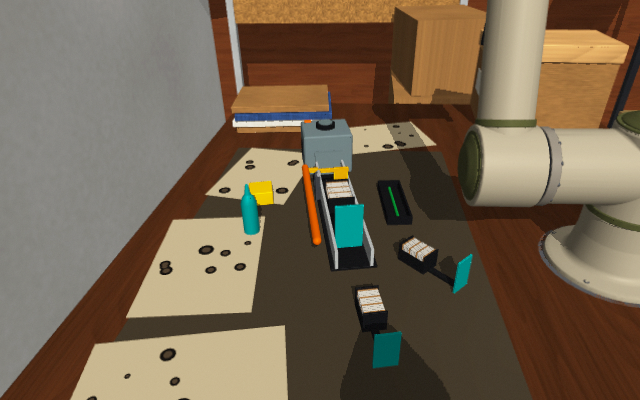

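The tray in the chute is the candidate: its plate is at scene (324,163) and side (349,226). The lookalikes are two loose smaller trays, at scene (324,115) and (411,125), or side (462,272) and (387,350). The orange bar runs from scene (252,230) to (374,162), and the feed goes toward the grey head (world −y).

```bash
cat > h.py <<'E'
import cv2,numpy as np
def cloud(f,mask,Rwc=None,twc=None):
    v,u=np.nonzero(mask&(f['depth']>0)); z=f['depth'][v,u]
    n=cv2.undistortPoints(np.c_[u,v].astype(np.float32)[:,None],f['mtx'],f['dist'])[:,0]
    P=np.c_[n*z[:,None],z]
    return (P@Rwc.T+twc if Rwc is not None else (P-f['t'])@f['R']),np.c_[u,v]
def hsv(f,lo,hi): return cv2.inRange(cv2.cvtColor(f['color'],cv2.COLOR_BGR2HSV),lo,hi)>0
ORANGE=((4,170,100),(14,255,255)); TEAL=((84,120,50),(98,255,255))
def blob(m,uv):
    n,l=cv2.connectedComponents(m.astype(np.uint8)); return l==l[uv[1],uv[0]]
E
python3 - <<'E'
import pickle; from h import *
for n,b,p in(('scene',(320,192),(324,163)),('side',(311,200),(349,226))):
    f=pickle.load(open(n+'.pkl','rb'))
    m=blob(hsv(f,*ORANGE),b); P,uv=cloud(f,m)
    P0=P
    c=np.median(P,0); d=np.linalg.svd(P-c,full_matrices=False)[2][0]; d*=-np.sign(d[1])
    s=(P-c)@d; print(n,'bar n',len(P),'mid',c.round(4),'dir',d.round(4),'ends',(c+np.percentile(s,1)*d).round(4),(c+np.percentile(s,99)*d).round(4), 'std',(P-c-np.outer(s,d)).std(0).round(4),'top z',np.percentile(P[:,2],97).round(4))
    m=cv2.erode(blob(hsv(f,*TEAL),p).astype(np.uint8),np.ones((3,3)))>0; P,uv=cloud(f,m)
    print(' plate',len(P),'med',np.median(P,0).round(4),'lo',np.percentile(P,3,0).round(4),'hi',np.percentile(P,97,0).round(4))
    g=cv2.SVDecomp(P-P.mean(0))[2][2]; print(' normal',g.round(3))
E
```

```text
scene bar n 254812 mid [ 0.5543 -0.0472  0.0013] dir [-0.2006 -0.9676  0.1533] ends [ 0.8513  1.3857 -0.2257] [ 0.3851 -0.8634  0.1306] std [0.4478 0.0977 0.1651] top z 0.1811
 plate 398 med [ 0.5    -0.0073  0.069 ] lo [ 0.4782 -0.0116  0.0219] hi [ 0.525  -0.0019  0.1022]
 normal [-0.199  0.98  -0.001]
side bar n 605 mid [ 0.5747 -0.0232  0.0856] dir [ 0.194  -0.9808 -0.0205] ends [0.553  0.0868 0.0879] [ 0.6112 -0.2076  0.0817] std [0.0047 0.0009 0.0097] top z 0.0879
 plate 1047 med [ 0.4983 -0.0017  0.0591] lo [ 0.4746 -0.0074  0.0114] hi [0.523  0.0037 0.1022]
 normal [-0.201  0.98   0.004]
```

```bash
python3 - <<'E'
import pickle; from h import *
ex=np.array([.1993,-.9799,0]); ey=np.array([.9799,.1993,0])
for n,b in(('scene',None),('side',(311,200))):
    f=pickle.load(open(n+'.pkl','rb')); m=hsv(f,*ORANGE)
    nc,l,st,_=cv2.connectedComponentsWithStats(m.astype(np.uint8))
    if n=='scene':
        r=l[150:235,250:380]; i=np.bincount(r[r>0]).argmax()
    else: i=l[b[1],b[0]]
    P,uv=cloud(f,l==i); P=P[(P[:,2]>.06)&(P[:,2]<.1)]
    s,y=P@ex,P@ey; top=P[:,2]>.084
    k=np.polyfit(s[top],y[top],1)
    print(n,st[i],len(P),'s range',np.percentile(s,[0,1,50,99,100]).round(4),'y',np.percentile(y,[1,50,99]).round(4),'y top',np.median(y[top]).round(4),'slope',k[0].round(4),'z',np.percentile(P[:,2],[1,50,99]).round(4))
    P,_=cloud(f,cv2.erode(blob(hsv(f,*TEAL),(324,163) if n=='scene' else (349,226)).astype(np.uint8),np.ones((2,2)))>0)
    print(' plate s',np.percentile(P@ex,[3,50,97]).round(4),'y',np.percentile(P@ey,[1,50,99]).round(4),'ztop',np.percentile(P[:,2],99).round(4))
    # yellow gate and grey walls
    P,_=cloud(f,np.ones(f['depth'].shape,bool)); s,y,z=P@ex,P@ey,P[:,2]
    c=(z>.041)&(z<.05)&(s>.0)&(s<.27)&(y>.4)&(y<.55); h=np.histogram(y[c],np.arange(.4,.56,.004)); print(' wall',[(round(a,3),int(q)) for a,q in zip(h[1],h[0]) if q>8])
    c=(z>.122)&(z<.131)&(s>.2)&(s<.6)&(y>.35)&(y<.7); print(' head top s',np.percentile(s[c],[1,99]).round(3),'y',np.percentile(y[c],[1,99]).round(3))
E
```

```text
scene [254 225  10   7  17] 17 s range [0.3045 0.3046 0.3151 0.3226 0.3226] y [0.5636 0.5648 0.5662] y top 0.5646 slope 0.051 z [0.0813 0.0832 0.0854]
 plate s [0.1045 0.1067 0.1081] y [0.4634 0.49   0.5166] ztop 0.1049
 wall [(np.float64(0.448), 26), (np.float64(0.452), 66), (np.float64(0.456), 70), (np.float64(0.504), 13), (np.float64(0.508), 40), (np.float64(0.512), 67), (np.float64(0.516), 61)]
 head top s [0.478 0.526] y [0.463 0.513]
side [302 164  20  81 608] 596 s range [0.0229 0.025  0.135  0.3219 0.3278] y [0.5503 0.5584 0.5654] y top 0.558 slope -0.001 z [0.0784 0.0856 0.0881]
 plate s [0.0989 0.101  0.1034] y [0.4605 0.4873 0.5135] ztop 0.1035
 wall [(np.float64(0.448), 30), (np.float64(0.452), 90), (np.float64(0.456), 35), (np.float64(0.46), 10), (np.float64(0.464), 12), (np.float64(0.468), 11), (np.float64(0.472), 12), (np.float64(0.476), 10), (np.float64(0.48), 9), (np.float64(0.484), 11), (np.float64(0.488), 12), (np.float64(0.492), 11), (np.float64(0.496), 9), (np.float64(0.5), 11), (np.float64(0.504), 11), (np.float64(0.508), 14), (np.float64(0.512), 34), (np.float64(0.516), 47), (np.float64(0.52), 120), (np.float64(0.524), 48)]
 head top s [0.475 0.517] y [0.464 0.512]
```

The tray pushes along s, with ex=(0.199,−0.980). The chute centre is at y′=0.4885, the bar at y′=0.558 with its top at z 0.088, the plate's rear face at s=0.101, and the scanner origin at s≈0.250. The plan is fingers about 68 mm apart along scanner y: one presses the bar, the other pushes the plate's rear face.

```bash
cat >> h.py <<'E'
from scipy.spatial.transform import Rotation as Ro
ex=np.array([.1993,-.9799,0]); ey=np.array([.9799,.1993,0])
q=Ro.from_matrix(np.c_[-ex,ey,[0,0,-1]]).as_quat()[[3,0,1,2]]
def W(s,y,z): return ex*s+ey*y+np.array([0,0,z])
E
python3 - <<'E'
from h import *; from bench import bot; import pickle
bot.move_to(W(.070,.522,.24),q); bot.grip(.63); bot.servo_line(W(.070,.522,.16))
o=bot.get_obs(); f=bot.grab_frame("wrist"); g=bot.grab_frame("side")
pickle.dump((o,f,g),open('w1.pkl','wb'))
print(o['clock'],o['tool_pos'],o['opening'],o['joint_positions'].round(2),o['wrist_force']); print(f['T_tool_cam'].round(3))
cv2.imwrite('pics/w1.png',np.hstack([f['color'][:, :],cv2.resize(g['color'][80:280,220:420],(400,400))])[:, :].copy() if 0 else f['color'])
cv2.imwrite('pics/s1.png',cv2.resize(g['color'][60:280,230:450],(600,600),interpolation=cv2.INTER_CUBIC))
E
```

```text
3.5917 [0.52592303 0.03538947 0.16084448] 0.631476315632931 [-0.16  0.38  1.59 -0.    1.16 -0.36] [-0.82961717 -0.09989511  0.495549  ]
[[-0.001 -0.964 -0.267  0.067]
 [ 1.    -0.001 -0.001  0.   ]
 [ 0.001 -0.267  0.964 -0.142]
 [ 0.     0.     0.     1.   ]]
```

View pics/w1.png

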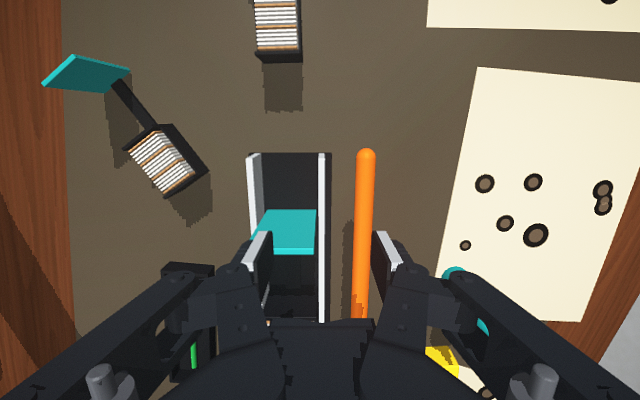

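View pics/s1.png

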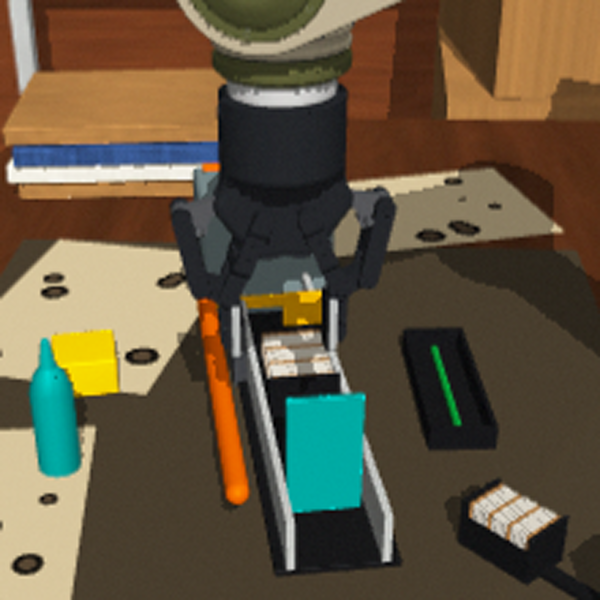

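The wrist view shows silver pads at (258,250) and (388,250), the bar at x≈365, and the plate between the chute walls at (288,230). I'll measure the fingertip geometry from the depth image.

```bash
python3 - <<'E'
from h import *; import pickle
o,f,g=pickle.load(open('w1.pkl','rb')); T=f['T_tool_cam']
P,uv=cloud(f,np.ones((400,640),bool),T[:3,:3],T[:3,3])
for nm,sg in(('left',-1),('right',1)):
    c=(P[:,2]>-.035)&(P[:,2]<.02)&(abs(P[:,0])<.03)&(P[:,1]*sg>0); Q=P[c]
    print(nm,len(Q),'x',np.percentile(Q[:,0],[1,50,99]).round(4),'y',np.percentile(Q[:,1],[1,50,99]).round(4),'zmax',np.percentile(Q[:,2],[90,99,100]).round(4))
    for a in np.arange(-.035,.01,.006):
        k=Q[(Q[:,2]>a)&(Q[:,2]<a+.006)]
        if len(k)>3: print('  z',a.round(3),'y',k[:,1].min().round(4),k[:,1].max().round(4),'x',k[:,0].min().round(4),k[:,0].max().round(4))
# bar, plate in world
R=Ro.from_quat(o['ee_rot'][[1,2,3,0]]).as_matrix()
B=P@R.T+o['tool_pos']
m=hsv(f,*ORANGE)[uv[:,1],uv[:,0]]&(B[:,2]>.07)&(B[:,2]<.1)
print('bar y',np.percentile((B@ey)[m],[1,50,99]).round(4),'s',np.percentile((B@ex)[m],[0,1]).round(4),'top',np.percentile(B[m,2],95).round(4))
m=hsv(f,*TEAL)[uv[:,1],uv[:,0]]&(abs(B@ey-.488)<.04)&(B[:,2]>.02)&(B[:,2]<.12)&(abs(B@ex-.1)<.03)
print('plate y',np.percentile((B@ey)[m],[1,50,99]).round(4),'s',np.percentile((B@ex)[m],[2,50,98]).round(4))
E
```

```text
left 1143 x [-0.011   0.0064  0.011 ] y [-0.0399 -0.0269 -0.0264] zmax [-0.0092 -0.0036 -0.002 ]
  z -0.035 y -0.0398 -0.0264 x -0.0116 0.0111
  z -0.029 y -0.0402 -0.0263 x -0.0109 0.0113
  z -0.023 y -0.0403 -0.0264 x -0.0118 0.011
  z -0.017 y -0.0406 -0.0264 x -0.0122 0.011
  z -0.011 y -0.0385 -0.0264 x -0.0121 0.011
  z -0.005 y -0.027 -0.0266 x -0.0101 0.0091
right 1153 x [-0.0109  0.0064  0.0109] y [0.027  0.0275 0.0405] zmax [-0.0093 -0.0039 -0.0028]
  z -0.035 y 0.0269 0.0408 x -0.0113 0.0111
  z -0.029 y 0.0269 0.0409 x -0.012 0.011
  z -0.023 y 0.0269 0.0407 x -0.0117 0.0111
  z -0.017 y 0.0269 0.0413 x -0.0122 0.0112
  z -0.011 y 0.0268 0.0389 x -0.0114 0.0108
  z -0.005 y 0.027 0.0274 x -0.009 0.0064
bar y [0.5501 0.5556 0.5657] s [0.0257 0.0279] top 0.087
plate y [0.4619 0.495  0.5158] s [0.1012 0.1018 0.1069]
```

```bash
python3 - <<'E'
from h import *; from bench import bot; import pickle
g0=pickle.load(open('side.pkl','rb')); P,_=cloud(g0,blob(hsv(g0,*TEAL),(251,215))); m=np.median(P,0); print('glue s,y',m@ex,m@ey,m[2])
bot.servo_line(W(.070,.522,.10))
for z in(.088,.084,.080,.072,.064):
    bot.servo_line(W(.070,.522,z),v=.04); o=bot.get_obs(); print(z,o['tool_pos'][2].round(4),o['wrist_force'].round(2),o['wrist_torque'].round(2))
bot.pause(.3); o=bot.get_obs(); f=bot.grab_frame('wrist'); g=bot.grab_frame('side'); h=bot.grab_frame('scene'); pickle.dump((o,f,g,h),open('w2.pkl','wb'))
print(o['clock'],o['tool_pos'],o['wrist_force'])
cv2.imwrite('pics/s2.png',np.hstack([cv2.resize(i[a:a+160,b:b+160],(400,400),interpolation=cv2.INTER_CUBIC) for i,a,b in((g['color'],120,260),(h['color'],110,220))]))
P,_=cloud(g,hsv(g,*ORANGE)); s,y=P@ex,P@ey; k=(abs(y-.556)<.03)&(s>0)&(s<.33)&(P[:,2]>.03)&(P[:,2]<.1); print('bar top',np.percentile(P[k,2],[50,90,98]),k.sum())
E
```

```text
glue s,y 0.17984096596714236 0.6858257535818817 0.054913076904174726
0.088 0.088 [-0.55 -0.84 -0.65] [ 0.03 -0.05  0.02]
0.084 0.0839 [-0.17 -0.36  0.41] [ 0.    0.   -0.03]
0.08 0.0798 [-0.49  0.07  0.94] [-0.06  0.01  0.  ]
0.072 0.0718 [-1.22 -0.38  1.6 ] [0.04 0.01 0.01]
0.064 0.0637 [-2.55  0.05  3.33] [-0.14  0.44  0.  ]
6.1917 [0.5253829  0.0354633  0.06404595] [-2.51569499  0.00667911  3.45805534]
bar top [0.06552475 0.06732296 0.06871704] 334
```

View pics/s2.png

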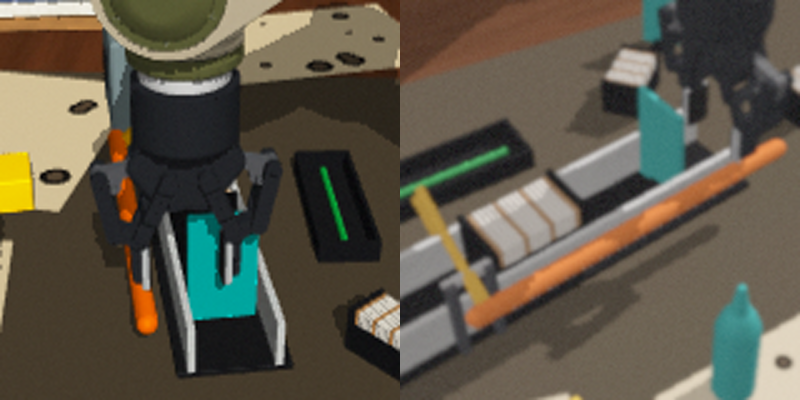

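The gate is up: bar top about 68 mm, so roughly 0.68 rad. One finger is on the bar and the other is behind the centre of the plate. Now I'll push.

```bash
python3 - <<'E'
from h import *; from bench import bot; import pickle
def rep(t):
    o=bot.get_obs(); p=o['tool_pos']; F=o['wrist_force']; print(t,round(o['clock'],2),'s,y,z',(p@ex).round(4),(p@ey).round(4),p[2].round(4),'F s,y,z',(F@ex).round(2),(F@ey).round(2),F[2].round(2))
for s,v in((.085,.05),(.100,.04)):
    print(bot.servo_line(W(s,.522,.064),v=v,force_limit=12)); rep(s)
g=bot.grab_frame('side'); P,_=cloud(g,hsv(g,*ORANGE)); a,y=P@ex,P@ey; k=(abs(y-.556)<.03)&(a>0)&(a<.33)&(P[:,2]>.03)&(P[:,2]<.1); print('bar top',np.percentile(P[k,2],[50,90,98]))
for s,v in((.15,.05),(.205,.05),(.232,.025)):
    r=bot.servo_line(W(s,.522,.064),v=v,force_limit=12); print(r); rep(s)
    if r: break
bot.pause(.3); rep('hold')
g=bot.grab_frame('side'); h=bot.grab_frame('scene'); pickle.dump((g,h),open('w3.pkl','wb'))
cv2.imwrite('pics/s3.png',np.hstack([cv2.resize(i[a:a+160,b:b+160],(400,400),interpolation=cv2.INTER_CUBIC) for i,a,b in((g['color'],120,260),(h['color'],130,160))]))
E
```

```text
False
0.085 6.79 s,y,z 0.0859 0.5224 0.0642 F s,y,z 2.4 -0.19 3.28
False
0.1 7.32 s,y,z 0.1005 0.5219 0.064 F s,y,z 0.02 -0.8 2.63
bar top [0.06535168 0.06721656 0.06797333]
False
0.15 8.52 s,y,z 0.1497 0.522 0.064 F s,y,z -4.28 -0.04 4.18
False
0.205 9.77 s,y,z 0.2049 0.5219 0.064 F s,y,z -2.97 -0.17 4.45
True
0.232 10.71 s,y,z 0.2288 0.5219 0.064 F s,y,z -1.49 0.39 4.59
hold 11.01 s,y,z 0.2287 0.522 0.064 F s,y,z 1.22 0.48 3.0
```

View pics/s3.png

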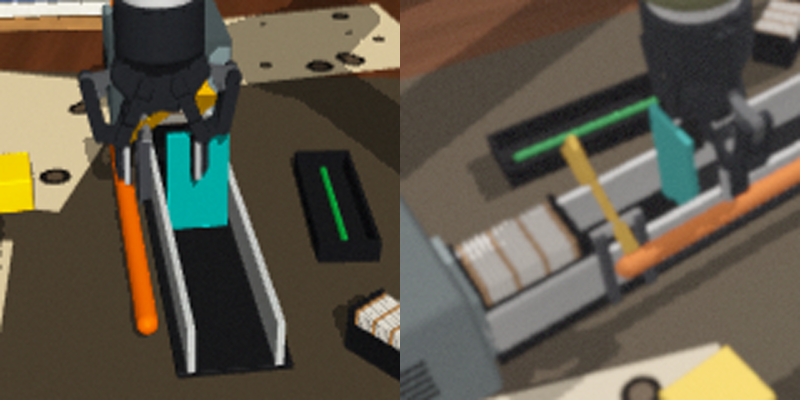

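The tray looks home. I'll press again slowly to confirm it is solid against the stop and didn't bounce.

```bash
python3 - <<'E'
from h import *; from bench import bot
def rep(t):
    o=bot.get_obs(); p=o['tool_pos']; F=o['wrist_force']; print(t,round(o['clock'],2),'s',(p@ex).round(4),p[2].round(4),'F s,y,z',(F@ex).round(2),(F@ey).round(2),F[2].round(2))
for s in(.2295,.2305,.2315,.2325,.234):
    r=bot.servo_line(W(s,.522,.064),v=.01,force_limit=15); rep((s,r)); F=bot.get_obs()['wrist_force']@ex
    if r or F<-10: break
bot.pause(.3); rep('hold')
for n,p in(('side',(349,226)),('scene',None)):
    g=bot.grab_frame(n); P,_=cloud(g,hsv(g,*TEAL)); s,y=P@ex,P@ey; k=(abs(y-.4885)<.032)&(s>.19)&(s<.27)&(P[:,2]>.02)&(P[:,2]<.11); print(n,k.sum(),'plate s',np.percentile(s[k],[3,50,97]).round(4))
    P,_=cloud(g,np.ones((400,640),bool)); s,y,z=P@ex,P@ey,P[:,2]; k=(abs(y-.4885)<.02)&(z>.058)&(z<.068)&(s>.3)&(s<.45); print(' box top s',np.percentile(s[k],[1,50,99]).round(4),k.sum())
    k=(abs(y-.4885)<.06)&(z>.118)&(z<.131)&(s>.4)&(s<.57); print(' head front s',np.percentile(s[k],[1,50]).round(4),k.sum())
E
```

```text
(0.2295, False) 11.38 s 0.2287 0.0639 F s,y,z -4.2 0.06 5.27
(0.2305, False) 11.63 s 0.2287 0.0639 F s,y,z -9.54 0.18 6.98
(0.2315, False) 11.88 s 0.2288 0.0639 F s,y,z -14.69 1.35 10.27
hold 12.18 s 0.2288 0.0639 F s,y,z -14.08 0.13 8.79
side 668 plate s [0.2365 0.2393 0.2425]
 box top s [0.3336 0.3481 0.3719] 62Traceback (most recent call last):
  File "<stdin>", line 11, in <module>
    return _quantile_unchecked(
        a, q, axis, out, overwrite_input, method, keepdims, weights)
    return _ureduce(a,
                    func=_quantile_ureduce_func,
    ...<5 lines>...
                    overwrite_input=overwrite_input,
                    method=method)
    r = func(a, **kwargs)
    result = _quantile(arr,
                       quantiles=q,
    ...<2 lines>...
                       out=out,
                       weights=wgt)
    slices_having_nans = np.isnan(arr[-1, ...])
                                  ~~~^^^^^^^^^
IndexError: index -1 is out of bounds for axis 0 with size 0
```

It is solid at s=0.2288 (14 N with no travel), so it is home. Next: back off with the gate still held, then lift slowly so the gate shuts.

```bash
python3 - <<'E'
from h import *; from bench import bot
bot.servo_line(W(.205,.522,.064),v=.04)
bot.servo_line(W(.205,.522,.10),v=.03)
bot.servo_line(W(.205,.522,.24),v=.12)
bot.servo_line(W(.0,.522,.26),v=.2)
bot.pause(.3); print(bot.get_obs()['clock'],bot.get_obs()['wrist_force'])
fs=[bot.grab_frame(n) for n in('side','scene')]
for g in fs:
    P,_=cloud(g,hsv(g,*TEAL)); s,y=P@ex,P@ey; k=(abs(y-.4885)<.032)&(s>.19)&(s<.27)&(P[:,2]>.02)&(P[:,2]<.11); print(k.sum(),'plate s',np.percentile(s[k],[3,50,97]).round(4))
    P,_=cloud(g,hsv(g,*ORANGE)); s,y=P@ex,P@ey; k=(abs(y-.556)<.02)&(s>0)&(s<.33)&(P[:,2]>.03)&(P[:,2]<.1); print('bar top',k.sum() and np.percentile(P[k,2],[50,98]))
g,h=[x['color'] for x in fs]
cv2.imwrite('pics/s4.png',np.hstack([cv2.resize(i[a:a+160,b:b+160],(400,400),interpolation=cv2.INTER_CUBIC) for i,a,b in((g,120,240),(h,140,150))]))
E
```

```text
17.1917 [ 0.60267638 -0.12855306 -0.5451423 ]
803 plate s [0.2366 0.2392 0.2422]
bar top [0.0855901  0.08797778]
406 plate s [0.2413 0.245  0.246 ]
bar top [0.08459462 0.08866076]
```

View pics/s4.png

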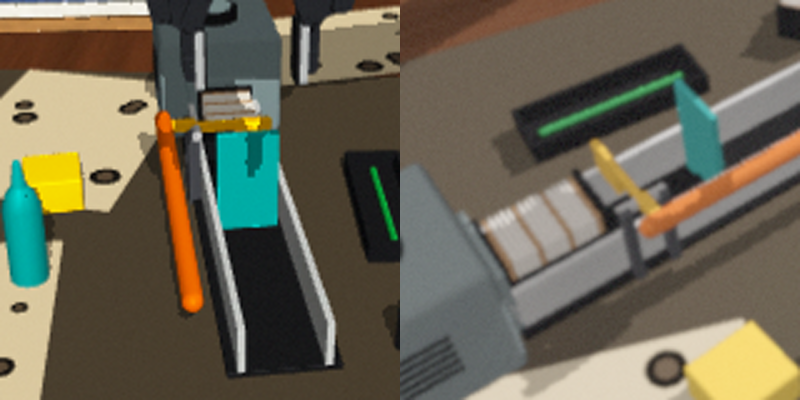

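The gate is shut (bar top 88 mm) behind the slide box. The tray stayed at 0.239, and nothing else moved.

```bash
python3 -c "
from bench import bot
print(bot.hand_in())"
```

```text
the job is handed in; nothing more can be done
None
```

I pushed the tray home with the gate held up, backed off, let the gate drop shut behind the slides, and handed the job in at about 17 s.

- **Method:** With the jaws part open, one fingertip pressed the orange bar until its top was about 68 mm above the table (gate about 0.68 rad). The other finger pushed the middle of the teal plate along the chute. I then backed off 24 mm with the gate still held and lifted slowly so the gate could close.
- **Tray home:** At the end the tray took 14 N without moving. After the release, the side camera put the plate at the same place, 0.2392 m against 0.2393 m along the feed direction.
- **Gate and other objects:** The bar top is back at 88 mm, which means the gate is shut. In the last picture the flap is behind the slide box, and the glue bottle, yellow box and pen tray look undisturbed. I did not measure their positions.
- **What disagreed or failed:**
  - The tray travelled about 138 mm, against the 131 mm I estimated. I put that down to my rough estimate of where the scanner sits.
  - One camera check of how the slide box sits against the scanner head crashed because it found no points, and I did not repeat it.
  - I judged the gate clear of the tray from its angle. I measured that as the tray set off and saw the gate still up when the tray was home, but took no picture as the slide box passed under it.

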